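# Build up the busbar joint on its insulated support

### The job

Build up the busbar joint on the fixed two-stud support. First slip the tall brass spacer over the stud of the low insulator and the short brass spacer over the stud of the high insulator; then lay the copper link level on both spacers with a stud through each of its holes; last set the black cover, open side down, over the link so that it sits fully down. Let go of everything and leave the screwdriver, the tape roll and the pliers where they lie.

Things in the scene. Friction and masses are not known exactly. Their poses are not given: they have to be found in the camera images.
- support: Fixed busbar support, turned any way round: white base plate 150 (x) x 56 (y) x 6 mm; two round red-brown insulators, diameter 40 mm, the low one at x = -40 mm, the high one at x = +40 mm. From each rises a steel stud, diameter 10 mm, its last 4 mm tapered; both stud tips are 68 mm above the table. Origin: centre of the underside, on the table; z up.
- low_seat (a point): Centre of the top face of the low insulator, on its stud's axis, 18 mm above the table (stud rises 50 mm above it). The tall spacer's underside rests here. Axes as the support's.
- high_seat (a point): Centre of the top face of the high insulator, on its stud's axis, 36 mm above the table (stud rises 32 mm above it). The short spacer's underside rests here. Axes as the support's.
- spacer_tall: Loose brass ring, upright: outer diameter 36, bore 20, height 30 mm, about 0.16 kg. Origin: centre of its underside; z along its axis, up.
- spacer_short: Loose brass ring, lying flat: outer diameter 36, bore 20, height 12 mm, about 0.07 kg. Origin: centre of its underside; z along its axis, up.
- link: Loose flat copper bar 120 (x) x 36 (y) x 8 mm (z), about 0.27 kg, with two round holes 20 mm in diameter through it at x = -40 and +40 mm (80 mm apart). Same both ways round. Origin: centre of its underside. When fitted its underside is 48 mm above the table.
- cover: Loose black plastic cap, open side down, small grey square above each end: outside 136 (x) x 52 (y) x 30 mm, walls 3 mm, inside 130 x 46 mm, 0.09 kg, same both ways round. A pad under its roof (44 x 36 mm) ends 10 mm above the rim: fitted, it rests on the middle of the link, rim 46 mm above the table, roof clear of the studs. Origin: centre of the underside (rim plane), z up.
- screwdriver: Bystander: loose screwdriver with a red handle, lying down. Leave it.
- tape: Bystander: loose white roll of tape, lying flat, outer diameter 68, bore 40, 19 mm high; origin at the centre of its underside. Leave it.
- pliers: Bystander: loose pliers with red handles, lying flat between the robot and the work, about 155 mm long, 16 mm high. Leave them.
There are look-alikes about, which are no part of the job. Of the things that look like the support, take the one that is farthest to the robot's right at the start.

How it is judged:
By the outcome, as a careful person would: the job done as asked, in the order asked, and still so for the second after the job is handed in, with the robot touching nothing.
It also fails if it takes over 109 s, if anything falls off the work surface, if the arm or the gripper's body presses on something with over 40 N, if the wrist force passes 120 N, or if a joint passes its speed limit or range.

### The arm

A 6-joint arm with a two-finger parallel gripper is mounted at the origin on the work surface. World frame = base frame: x ahead of the robot, y to its left, z up, the work surface at z = 0. Lengths are in m, angles in rad, forces in N, time in s.
With the tool pointing down it reaches from about 0.425 to 0.95 m from the base axis. Payload 14.7 kg.
Tool frame: the origin (TCP) lies midway between the tips of the shut fingers; the grasp point (between the pads) lies 19 mm behind it (manip.hold_point_z is the z of the grasp point in the tool frame, in m); z points along the fingers, y is the line along which they close (so a half turn about z gives the same grasp; the last joint's range is limited). The gripper opens to 85 mm and grips with 20 to 120 N. Pads are 22 mm wide; open, the fingers measure 114 mm over their backs; the gripper's body (76 mm by 85 mm) begins 54 mm behind the grasp point. The pads swing forward as they close: fully open they stand 13 mm farther back than shut.
Start: joints at [1.107, 0.48, 1.596, -0, 1.065, -0.047], TCP at [0.263, 0.594, 0.231] pointing down, gripper open.
Joint ranges: [-2.75, 2.75], [-0.82, 2.05], [0.23, 2.67], [-1.56, 4.7], [0.09, 2.69], [-2.92, 2.92]. Speed limits (rad/s): [1.89, 1.89, 2.39, 3.01, 3.01, 3.01].

### API

Orientations are given as a 3x3 rotation matrix whose columns are the frame's x, y, z axes.
In Python, from bench import manip, viewer, look_for gives the robot as it stands. The module is installed in compiled form; this text tells all that it offers.
- The arm moves only by the tool carry_out, never from a script. Its arguments are lists of equal length, an entry for each row: "travel": the shift along the tool's x, y, z in m, a list of three; "roll": the turn about the tool's z in degrees. In form: {"travel": [[tx, ty, tz], ...], "roll": [roll, ...]}. A call has 1 to 20 rows; each row is the pose to reach, as a shift and turn from the pose commanded when the call began, along the tool's axes at that moment; what a row does not reach only later rows make up. A row lasts 1/12 s, in which the tool goes at most 41.7 mm and 7.16 degrees, less where a joint would pass 70% of its speed; a pose out of reach is approached as far as the arm can. A call with a gripper value outside its range is refused whole. "hand" is the closure, from 0 (fully open) to 1 (shut), set as the call begins (left out, the last holds). The fingers move at their own pace and stop on an object; "grip_force" is the grip in N (left out, the last holds). Time passes only in rows, so rows that repeat a pose let the fingers close. It gives the time, the measured TCP pose, the force, the opening and the grip force at its end, in the units of the state.
- manip.read_state(): the state, without advancing time (a new reading comes with each control period).
- viewer.camera(name): name is "side" or "top"; returns a dict with "color" (400x640x3 uint8, red, green, blue), "depth" (400x640 float32, m along the optical axis (not along the pixel's ray), 0 where there is no reading), "mtx" (3x3 intrinsics, pixels), "cam_to_world" (4x4, takes a point from camera to world coordinates). Camera axes: x right, y down, z forward; pixel columns grow to the right and rows downward; lengths in m; the calibration is good to about 2 mm. A picture is of the moment at which its call begins.
- manip.sign_off(): hands the job in; it is judged then, once.
Trained networks look in the newest picture that a camera, given by its name, has taken for a name from the list of things; names that differ only in an ending like _2 or _b are one class to them, and where a whole thing is asked for, a point or a joint stands for the part that bears it (a point fixed in the world has none). Each returns a list of dicts, best first, with "confidence" (0 to 1); they miss things now and then, are a little off and sometimes report something else, mostly with a low value. They report only what shows in the picture. A call takes as long as a camera call. They do not tell look-alikes from the thing itself.
- look_for(camera, thing): "centre" ([x, y, z] in m, in the coordinates of the camera as it stood for that picture, good to about 4 mm: the middle of the surface that is visible of it).
The state is a dict: "time_s": time; "joint_positions": joint angles; "joint_velocities": joint speeds; "tau": joint torques, N m; "eef_pos": TCP position; "tool_rot": TCP orientation; "ft_force": force on the tool from outside, world axes, zero at the start; "wrist_torque": the same for the moment, N m; "width": finger opening in m; "gripper_force": force on a finger pad.
Only numpy, scipy, OpenCV 4.12 (cv2) and the standard library are available. Lean on these libraries where they do the work, as an engineer would, in place of code of your own. Each camera call takes 0.05 s, during which the arm holds its last target. There are 200 camera calls.

## Working session

There is one attempt and no reset: what is moved stays moved. The work goes in short steps, Python scripts to look and compute and a tool call to move; the robot and the scene stay as the last step left them, time stands still between calls to the robot, and variables do not carry over. Pictures are saved under pics/ and viewed, at most 14 in all, crops included, and the job is handed in when it is done.

Besides the shell and the picture viewer there is one more tool, called after "Request:" in YAML: its name, and indented under it one key for each argument. carry_out: Moves the arm, as the interface text tells. Its arguments: {"type":"object","properties":{"travel":{"type":"array"},"roll":{"type":"array"},"hand":{"type":"number"},"grip_force":{"type":"number"}},"required":["travel","roll"]}

```bash
mkdir -p pics; cat > h.py <<'E'
import numpy as np, cv2
from bench import manip, viewer, look_for
def snap(name, png=None):
    c=viewer.camera(name)
    if png: cv2.imwrite('pics/'+png, c['color'][:,:,::-1])
    return c
def world(c):
    d=c['depth']; K=c['mtx']; v,u=np.mgrid[:d.shape[0],:d.shape[1]]
    P=np.stack([(u-K[0,2])/K[0,0]*d,(v-K[1,2])/K[1,1]*d,d,np.ones_like(d)],-1)
    W=(P@c['cam_to_world'].T)[...,:3]; W[d==0]=np.nan
    return W
def tow(c,p): return (c['cam_to_world']@np.r_[p,1])[:3]
def pix(c,w):
    p=np.linalg.inv(c['cam_to_world'])@np.r_[w,1]; q=c['mtx']@p[:3]; return q[:2]/q[2]
E
python3 - <<'E'
from h import *
for n in ['top','side']:
    c=snap(n,n+'0.png'); print(n,c['cam_to_world'].round(3).tolist(),c['mtx'].round(0).tolist())
    for t in ['support','spacer_tall','spacer_short','link','cover','screwdriver','tape','pliers']:
        for r in look_for(n,t):
            w=tow(c,r['centre']); print(t,round(r['confidence'],2),w.round(3),pix(c,w).round())
s=manip.read_state(); print(s['eef_pos'],s['tool_rot'],s['width'],manip.hold_point_z,s['time_s'])
E
```

```text
top [[-0.018, -0.996, 0.082, 0.455], [-1.0, 0.016, -0.025, 0.089], [0.024, -0.083, -0.996, 1.283], [0.0, 0.0, 0.0, 1.0]] [[477.0, 0.0, 316.0], [0.0, 477.0, 201.0], [0.0, 0.0, 1.0]]
support 0.74 [0.601 0.321 0.005] [217. 188.]
support 0.72 [0.598 0.495 0.005] [151. 190.]
support 0.63 [0.407 0.44  0.002] [172. 261.]
link 0.89 [ 0.388 -0.318  0.008] [457. 263.]
link 0.56 [ 0.372 -0.025  0.012] [348. 271.]
cover 0.75 [ 0.581 -0.291  0.03 ] [447. 191.]
cover 0.58 [0.598 0.324 0.007] [216. 189.]
screwdriver 0.79 [0.774 0.072 0.026] [309. 121.]
tape 0.94 [ 0.76  -0.179  0.02 ] [402. 126.]
pliers 0.56 [ 0.37  -0.021  0.012] [347. 272.]
side [[0.801, -0.424, 0.422, 0.17], [-0.599, -0.57, 0.562, -0.491], [0.002, -0.703, -0.711, 0.746], [0.0, 0.0, 0.0, 1.0]] [[379.0, 0.0, 320.0], [0.0, 379.0, 199.0], [0.0, 0.0, 1.0]]
support 0.93 [0.595 0.315 0.007] [272. 160.]
support 0.73 [0.402 0.438 0.005] [197. 163.]
spacer_tall 0.71 [0.369 0.287 0.02 ] [207. 192.]
link 0.64 [ 0.386 -0.318  0.006] [356. 374.]
cover 0.75 [ 0.574 -0.303  0.034] [421. 306.]
cover 0.34 [0.368 0.287 0.02 ] [207. 193.]
screwdriver 0.76 [0.768 0.062 0.02 ] [371. 178.]
screwdriver 0.37 [0.596 0.316 0.009] [272. 159.]
tape 0.76 [ 0.758 -0.188  0.021] [436. 234.]
pliers 0.94 [ 0.37  -0.027  0.01 ] [267. 272.]
[0.26310546 0.59435206 0.23130112] [[-9.14385366e-01  4.04844911e-01 -1.16602317e-06]
 [ 4.04844911e-01  9.14385366e-01 -1.44028574e-05]
 [-4.76472900e-06 -1.36418206e-05 -1.00000000e+00]] 0.0854508274957177 -0.0187 0.9
```

View pics/top0.png

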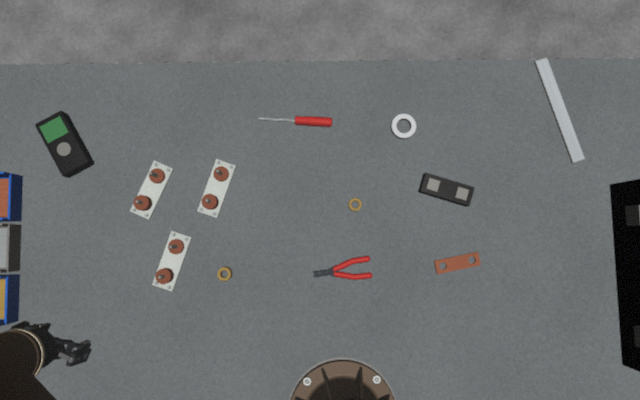

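View pics/side0.png

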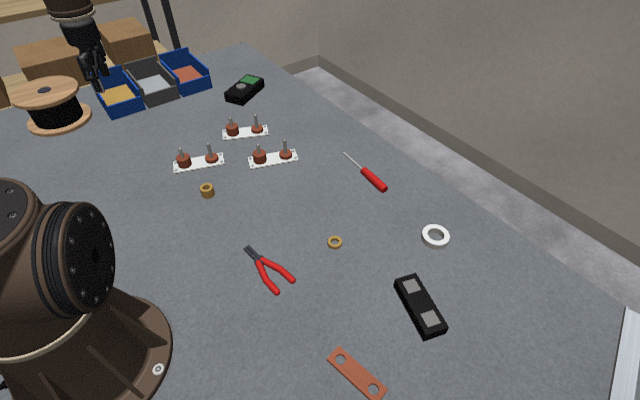

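The top view shows the chosen support at px (217,188). The other two are at (151,190) and (172,261). The tall spacer is at (224,273), the short spacer at (355,204), the link at (457,263) and the cover at (447,190). Next I'll measure them precisely.

```bash
cat >> h.py <<'E'
def plane(c,uv,z):
    uv=np.atleast_2d(uv).astype(float); K=c['mtx']; T=c['cam_to_world']
    r=np.c_[(uv[:,0]-K[0,2])/K[0,0],(uv[:,1]-K[1,2])/K[1,1],np.ones(len(uv))]@T[:3,:3].T
    return (T[:3,3]+r*((z-T[2,3])/r[:,2])[:,None])
def blob(c,xy,rad,zr,cond=None):
    W=world(c); m=(np.hypot(W[...,0]-xy[0],W[...,1]-xy[1])<rad)&(W[...,2]>zr[0])&(W[...,2]<zr[1])
    if cond is not None: m&=cond(c['color'].astype(int))
    return W,m
def rect(P):
    (cx,cy),(w,h),a=cv2.minAreaRect(P.astype(np.float32)*1000)
    if w<h: a+=90; w,h=h,w
    return np.round([cx,cy,w,h,(a+90)%180-90],1)
E
python3 - <<'E'
from h import *
for n in ['top','side']:
    c=snap(n); col=c['color']
    for t,xy,r,zr,zt in [('tall',(.37,.287),.035,(.02,.045),.03),('short',(.545,-.038),.035,(.006,.03),.012),('link',(.386,-.318),.08,(.004,.02),.008),('cover',(.58,-.295),.09,(.022,.045),.03),('base',(.6,.318),.09,(.003,.01),.006),('ins',(.6,.318),.09,(.012,.05),.03),('tape',(.76,-.18),.06,(.01,.04),.019)]:
        W,m=blob(c,xy,r,zr); v,u=np.nonzero(m)
        if len(u)<5: print(n,t,len(u)); continue
        P=plane(c,np.c_[u,v],zt)[:,:2]; print(n,t,len(u),'z',np.percentile(W[m][:,2],[5,50,95]).round(4),'mean',P.mean(0).round(4),'plane',rect(P),'depth',rect(W[m][:,:2]))
    b=pix(c,(.6,.318,.01)).round().astype(int); k=col[b[1]-40:b[1]+40,b[0]-45:b[0]+45,::-1]
    cv2.imwrite(f'pics/sup_{n}.png',cv2.resize(k,None,fx=6,fy=6,interpolation=2)); print(b)
E
```

```text
top tall 108 z [0.0239 0.0278 0.0332] mean [0.3729 0.3003] plane [372.9 299.9  33.7  30.8  88.9] depth [372.8 300.2  34.2  31.4  88.5]
top short 93 z [0.0069 0.011  0.0153] mean [ 0.5489 -0.0459] plane [549.  -45.2  34.9  32.2  -1.4] depth [549.3 -45.4  34.8  32.3  -0.7]
top link 525 z [0.0043 0.0069 0.0111] mean [ 0.3887 -0.3142] plane [ 388.4 -316.1  148.4  145.6   80.8] depth [ 388.4 -317.   148.7  146.    81.3]
top cover 1014 z [0.025  0.0294 0.0335] mean [ 0.5839 -0.2903] plane [ 583.9 -290.2  137.4   53.2   72.1] depth [ 584.6 -291.4  136.9   53.8   72.4]
top base 800 z [0.0032 0.0054 0.0089] mean [0.6025 0.3206] plane [601.3 318.3 176.7 169.2   6.2] depth [601.2 318.6 176.2 169.8   6.5]
top ins 352 z [0.0144 0.028  0.0385] mean [0.5944 0.3233] plane [594.7 322.  141.3  45.2 -22.4] depth [596.3 323.  143.2  44.2 -19.6]
top tape 335 z [0.0135 0.0181 0.0225] mean [ 0.7588 -0.1823] plane [ 758.6 -181.9   68.5   65.1  -46.1] depth [ 759.  -182.3   66.4   65.2  -46.5]
[218 188]
side tall 114 z [0.0213 0.0291 0.0326] mean [0.3715 0.2944] plane [370.9 293.7  46.   32.3  64.5] depth [3
[... 196 characters left out ...]
0088 0.0109] mean [ 0.3875 -0.3186] plane [ 401.1 -317.2  140.5  107.7  -55.1] depth [ 402.3 -316.3  141.2  108.2  -55.1]
side cover 1574 z [0.0269 0.0311 0.0332] mean [ 0.5803 -0.297 ] plane [ 581.6 -293.2  138.7   56.    71.5] depth [ 583.3 -292.6  136.8   54.5   72.4]
side base 458 z [0.0033 0.0065 0.0092] mean [0.5951 0.3166] plane [599.9 320.8 167.3 164.6  -4.6] depth [601.2 323.4 167.3 166.   -4.6]
side ins 285 z [0.0137 0.026  0.041 ] mean [0.588  0.3173] plane [590.5 317.7 127.1  67.3 -23.3] depth [594.4 323.5 128.2  41.7 -21. ]
side tape 402 z [0.0121 0.0195 0.0219] mean [ 0.7557 -0.1864] plane [ 756.1 -185.2   74.3   66.7   20.9] depth [ 758.  -185.1   67.5   65.8   56.4]
[273 158]
```

View pics/sup_side.png

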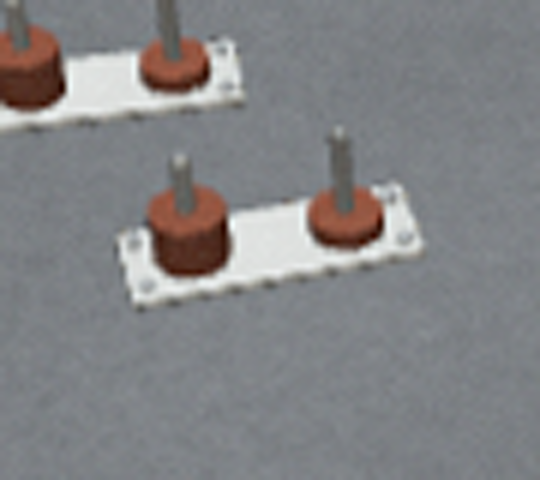

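View pics/sup_top.png

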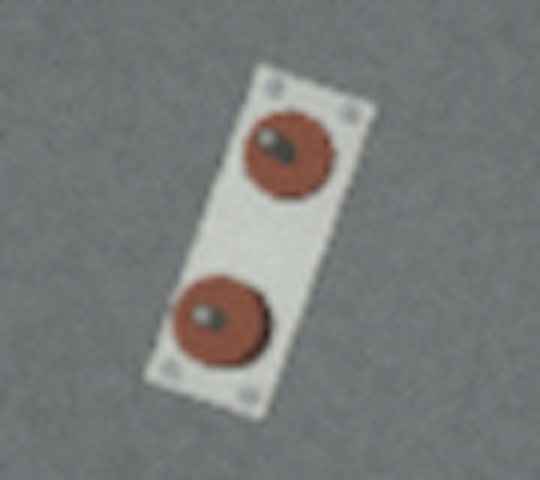

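The support's high insulator is nearer the robot (side px ≈304,154; top px ≈210,201) and the low one is farther away (side px ≈331,153; top px ≈221,174). I'll segment by colour to refine the positions.

```bash
python3 - <<'E'
from h import *
red=lambda k:(k[...,0]-k[...,2]>30)
white=lambda k:(k.min(-1)>165)
for n in ['top','side']:
    c=snap(n)
    for t,xy,r,zr,zt,f in [('link',(.388,-.317),.075,(.0,.02),.008,red),('base',(.6,.319),.088,(-.005,.012),.006,white)]:
        W,m=blob(c,xy,r,zr,f); v,u=np.nonzero(m); P=plane(c,np.c_[u,v],zt)[:,:2]
        print(n,t,len(u),P.mean(0).round(4),rect(P))
    for t,xy,zt in [('high',(.562,.331),.036),('low',(.636,.305),.018)]:
        W,m=blob(c,xy,.03,(zt-.005,zt+.005),red); v,u=np.nonzero(m); P=plane(c,np.c_[u,v],zt)[:,:2]
        print(n,t,len(u),P.mean(0).round(4),rect(P),cv2.minEnclosingCircle(P.astype(np.float32)*1000))
        W,m=blob(c,xy,.03,(.05,.08)); v,u=np.nonzero(m); print('  tip pts',len(u),W[m].round(3)[:6].tolist(), plane(c,np.c_[u,v],.067)[:6,:2].round(4).tolist() if len(u) else '')
    for t,xy,zt in [('tall',(.373,.299),.03),('short',(.5485,-.047),.012)]:
        W,m=blob(c,xy,.03,(zt-.006,zt+.006),lambda k:k[...,0]-k[...,2]>35); v,u=np.nonzero(m); P=plane(c,np.c_[u,v],zt)[:,:2]
        print(n,t,len(u),P.mean(0).round(4),cv2.minEnclosingCircle(P.astype(np.float32)*1000))
E
```

```text
top link 535 [ 0.3889 -0.317 ] [ 389.1 -317.5  121.1   36.5  -79.4]
top base 610 [0.6008 0.3217] [600.8 323.4 146.9  54.3 -19.8]
top high 144 [0.5616 0.3363] [562.1 336.7  37.2  34.8  44.7] ((561.7643432617188, 336.772216796875), 19.427902221679688)
  tip pts 16 [[0.566, 0.341, 0.064], [0.566, 0.338, 0.064], [0.565, 0.335, 0.065], [0.563, 0.34, 0.067], [0.562, 0.336, 0.074], [0.563, 0.336, 0.062]] [[0.5653, 0.34], [0.5653, 0.3375], [0.5652, 0.335], [0.5627, 0.34], [0.5627, 0.3375], [0.5627, 0.335]]
top low 121 [0.6363 0.3086] [ 6.372e+02  3.092e+02  3.500e+01  3.440e+01 -2.000e-01] ((637.1824951171875, 309.2223815917969), 19.71455192565918)
  tip pts 15 [[0.639, 0.312, 0.069], [0.639, 0.31, 0.066], [0.639, 0.307, 0.068], [0.637, 0.315, 0.066], [0.637, 0.312, 0.066], [0.637, 0.31, 0.065]] [[0.6393, 0.3121], [0.6393, 0.3096], [0.6392, 0.307], [0.6368, 0.3147], [0.6367, 0.3121], [0.6367, 0.3096]]
top tall 90 [0.3727 0.3005] ((373.1949768066406, 300.15216064453125), 17.29480743408203)
top short 78 [ 0.5495 -0.0468] ((549.2877807617188, -46.47901916503906), 17.23279571533203)
side link 11
[... 365 characters left out ...]
8], [0.566, 0.335, 0.063]] [[0.5618, 0.3381], [0.5641, 0.3363], [0.557, 0.3356], [0.5594, 0.3339], [0.5617, 0.3321], [0.5641, 0.3304]]
side low 82 [0.6346 0.3047] [636.  307.   39.5  36.9  56.3] ((635.6470947265625, 307.0775451660156), 21.854230880737305)
  tip pts 18 [[0.636, 0.312, 0.068], [0.639, 0.311, 0.067], [0.634, 0.31, 0.066], [0.636, 0.307, 0.067], [0.638, 0.305, 0.067], [0.632, 0.307, 0.065]] [[0.6365, 0.3131], [0.6389, 0.3113], [0.6338, 0.3089], [0.6362, 0.3071], [0.6386, 0.3054], [0.6311, 0.3048]]
side tall 91 [0.3726 0.2972] ((371.8431701660156, 297.1747741699219), 19.520959854125977)
side short 114 [ 0.5478 -0.0498] ((547.7025146484375, -49.69139862060547), 20.271743774414062)
```

```bash
cat > go.py <<'E'
import sys, numpy as np
from bench import manip
def go(x,y,z,yaw):
    s=manip.read_state(); R=np.array(s['tool_rot']); p=np.array(s['eef_pos'])
    cur=np.degrees(np.arctan2(R[1,1],R[0,1])); d=R.T@(np.array([x,y,z])-p)
    print('travel',(d*1000).round(1),'mm roll',round((cur-yaw+180)%360-180,1),'at',p.round(4),'yaw',round(cur,1),'w',round(s['width'],4),'F',np.round(s['ft_force'],1),'gf',round(s['gripper_force'],1),'t',s['time_s'])
if __name__=='__main__': go(*map(float,sys.argv[1:5]))
E
python3 go.py .373 .299 .10 70
```

```text
travel [-220.1 -225.6  131.3] mm roll -3.9 at [0.2631 0.5943 0.2313] yaw 66.1 w 0.0855 F [-0.2 -0.3  1. ] gf 0.0 t 1.1
```

Request:
carry_out:
  travel:
    - [-0.22,-0.226,0.131]
    - [-0.22,-0.226,0.131]
    - [-0.22,-0.226,0.131]
    - [-0.22,-0.226,0.131]
    - [-0.22,-0.226,0.131]
    - [-0.22,-0.226,0.131]
    - [-0.22,-0.226,0.131]
    - [-0.22,-0.226,0.131]
    - [-0.22,-0.226,0.131]
    - [-0.22,-0.226,0.131]
    - [-0.22,-0.226,0.131]
    - [-0.22,-0.226,0.131]
    - [-0.22,-0.226,0.131]
    - [-0.22,-0.226,0.131]
  roll: [-4,-4,-4,-4,-4,-4,-4,-4,-4,-4,-4,-4,-4,-4]

```text
time_s: 2.27
eef_pos: [0.3727, 0.2998, 0.1007]
tool_rot: [[-0.941, 0.339, 0.001], [0.339, 0.941, 0.001], [-0.001, 0.001, -1.0]]
ft_force: [-0.6, -0.1, 1.2]
width: 0.0854
gripper_force: 0.0
```

```bash
python3 go.py .373 .299 .003 70; python3 -c "
from h import *
c=snap('side'); b=pix(c,(.373,.299,.05)).round().astype(int); k=c['color'][b[1]-60:b[1]+60,b[0]-70:b[0]+70,::-1]; cv2.imwrite('pics/a.png',cv2.resize(k,None,fx=4,fy=4))"
```

```text
travel [-0.5 -0.8 97.7] mm roll 0.2 at [0.3727 0.2998 0.1007] yaw 70.2 w 0.0854 F [-0.6 -0.1  1.2] gf 0.0 t 2.2667
```

View pics/a.png

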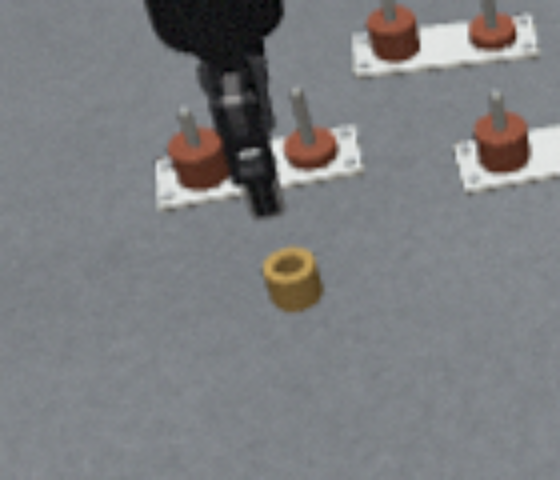

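The gripper stands above the tall spacer (crop px ≈292,278). Now I'll descend and close.

Request:
carry_out:
  travel:
    - [0,-0.001,0.035]
    - [0,-0.001,0.07]
    - [0,-0.001,0.098]
    - [0,-0.001,0.098]
    - [0,-0.001,0.098]
    - [0,-0.001,0.098]
  roll: [0,0,0,0,0,0]

```text
time_s: 2.82
eef_pos: [0.3727, 0.2983, 0.0034]
tool_rot: [[-0.941, 0.34, 0.0], [0.34, 0.941, 0.0], [-0.0, 0.0, -1.0]]
ft_force: [0.5, -0.1, -0.2]
width: 0.0856
gripper_force: 0.0
```

Request:
carry_out:
  travel:
    - [0,0,0]
    - [0,0,0]
    - [0,0,0]
    - [0,0,0]
    - [0,0,0]
    - [0,0,0]
    - [0,0,0]
    - [0,0,0]
    - [0,0,0]
    - [0,0,0]
  roll: [0,0,0,0,0,0,0,0,0,0]
  hand: 1
  grip_force: 40

```text
time_s: 3.65
eef_pos: [0.373, 0.2981, 0.0033]
tool_rot: [[-0.94, 0.34, 0.001], [0.34, 0.94, 0.001], [-0.001, 0.001, -1.0]]
ft_force: [-1.7, -0.7, 19.0]
width: 0.0348
gripper_force: 37.8
```

Request:
carry_out:
  travel:
    - [0,0,-0.03]
    - [0,0,-0.07]
    - [0,0,-0.11]
    - [0,0,-0.11]
    - [0,0,-0.11]
  roll: [0,0,0,0,0]

```text
time_s: 4.07
eef_pos: [0.3737, 0.2986, 0.1146]
tool_rot: [[-0.94, 0.34, 0.004], [0.34, 0.94, 0.003], [-0.003, 0.004, -1.0]]
ft_force: [-0.3, -1.2, -3.1]
width: 0.0346
gripper_force: 41.3
```

```bash
python3 go.py .637 .309 .113 70; python3 - <<'E'
from h import *
for n in ['top','side']:
    c=snap(n); W=world(c); k=c['color'].astype(int)
    m=(k[...,0]-k[...,2]>35)&(np.hypot(W[...,0]-.373,W[...,1]-.299)<.04)&(W[...,2]>.05); print(n,m.sum(),W[m].mean(0).round(4) if m.any() else '', W[m].min(0).round(3) if m.any() else '', W[m].max(0).round(3) if m.any() else '')
E
```

```text
travel [-244.1   99.4    2.7] mm roll 0.1 at [0.3737 0.2986 0.1146] yaw 70.1 w 0.0346 F [-0.3 -1.2 -3.1] gf 41.3 t 4.0667
top 0   
side 44 [0.3714 0.2899 0.1293] [0.354 0.267 0.111] [0.388 0.304 0.163]
```

Request:
carry_out:
  travel:
    - [-0.035,0.015,0]
    - [-0.07,0.03,0]
    - [-0.105,0.043,0]
    - [-0.14,0.057,0]
    - [-0.175,0.071,0]
    - [-0.21,0.085,0]
    - [-0.244,0.0995,0.0]
    - [-0.244,0.0995,0.0]
    - [-0.244,0.0995,0.0]
    - [-0.244,0.0995,0.0]
    - [-0.244,0.0995,0.0]
    - [-0.244,0.0995,0.0]
  roll: [0,0,0,0,0,0,0,0,0,0,0,0]

```text
time_s: 5.17
eef_pos: [0.6344, 0.3083, 0.1117]
tool_rot: [[-0.941, 0.34, -0.002], [0.34, 0.941, -0.001], [0.001, -0.001, -1.0]]
ft_force: [0.2, 0.8, -1.5]
width: 0.0347
gripper_force: 41.3
```

```bash
python3 go.py .637 .309 .024 70; python3 -c "
from h import *
c=snap('side'); b=pix(c,(.637,.309,.08)).round().astype(int); k=c['color'][b[1]-60:b[1]+60,b[0]-70:b[0]+70,::-1]; cv2.imwrite('pics/b.png',cv2.resize(k,None,fx=4,fy=4))
c=snap('top'); b=pix(c,(.637,.309,.08)).round().astype(int); k=c['color'][b[1]-40:b[1]+40,b[0]-50:b[0]+50,::-1]; cv2.imwrite('pics/b2.png',cv2.resize(k,None,fx=4,fy=4))"
```

```text
travel [-2.3  1.7 87.7] mm roll 0.2 at [0.6344 0.3083 0.1117] yaw 70.2 w 0.0347 F [ 0.2  0.8 -1.5] gf 41.3 t 5.1667
```

View pics/b.png

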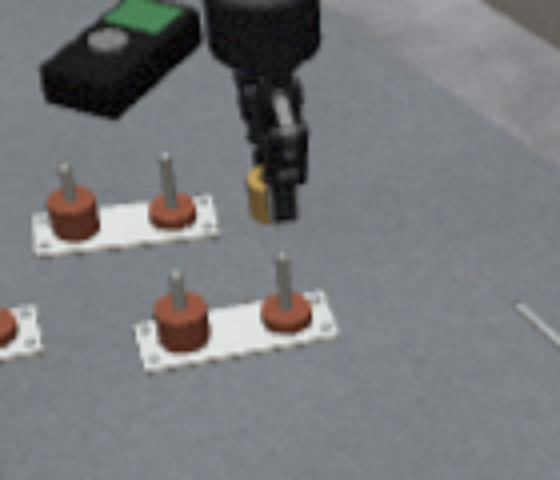

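```bash
cat > sp.py <<'E'
from h import *
import sys
x,y,z0,h=map(float,sys.argv[1:5])   # expected spacer centre, underside z
c=snap('side'); k=c['color'].astype(int)
b=pix(c,(x,y,z0+h/2)); K=c['mtx']; T=c['cam_to_world']
v,u=np.mgrid[:400,:640]; m=(k[...,0]-k[...,2]>35)&(abs(u-b[0])<16)&(abs(v-b[1])<16)
print('centre px',b.round(1)); 
for r in np.unique(v[m]): q=u[r][m[r]]; print(r,q.min(),q.max(),end='; ')
print()
# expected silhouette mask of the cylinder
a=np.linspace(0,2*np.pi,60); pts=np.array([pix(c,(x+.018*np.cos(t),y+.018*np.sin(t),zz)) for t in a for zz in (z0,z0+h)])
print('expected u',pts[:,0].min().round(1),pts[:,0].max().round(1),'v',pts[:,1].min().round(1),pts[:,1].max().round(1))
E
python3 sp.py .6344 .3083 .109 .03
```

```text
centre px [282.  123.9]
117 278 279; 118 277 279; 119 276 279; 120 276 279; 121 276 279; 122 276 280; 123 277 280; 124 277 280; 125 277 279; 126 277 280; 127 277 280; 128 277 280; 129 277 280; 130 278 280; 131 280 280; 
expected u 275.3 288.5 v 115.9 131.9
```

```bash
python3 go.py .6365 .3085 .023 70
```

```text
travel [-1.3  0.5 89.4] mm roll 0.1 at [0.6351 0.3085 0.1124] yaw 70.1 w 0.0345 F [ 0.1  0.7 -2.3] gf 41.3 t 5.3167
```

Request:
carry_out:
  travel:
    - [0,0,0.015]
    - [0,0,0.03]
    - [0,0,0.03]
    - [0,0,0.03]
    - [0,0,0.03]
    - [0,0,0.03]
  roll: [0,0,0,0,0,0]

```text
time_s: 5.82
eef_pos: [0.6362, 0.3086, 0.0834]
tool_rot: [[-0.94, 0.34, 0.001], [0.34, 0.94, 0.001], [-0.001, 0.001, -1.0]]
ft_force: [-0.4, 0.3, -1.7]
width: 0.0348
gripper_force: 41.3
```

```bash
python3 go.py .6365 .3085 .023 70
```

```text
travel [-0.2 -0.  60.4] mm roll 0.1 at [0.6362 0.3086 0.0834] yaw 70.1 w 0.0348 F [-0.4  0.3 -1.7] gf 41.3 t 5.8167
```

Request:
carry_out:
  travel:
    - [0,0,0.015]
    - [0,0,0.03]
    - [0,0,0.045]
    - [0,0,0.06]
    - [0,0,0.06]
    - [0,0,0.06]
    - [0,0,0.06]
  roll: [0,0,0,0,0,0,0]

```text
time_s: 6.4
eef_pos: [0.6354, 0.3081, 0.0214]
tool_rot: [[-0.94, 0.34, -0.001], [0.34, 0.94, -0.0], [0.001, -0.001, -1.0]]
ft_force: [0.8, 0.2, -1.5]
width: 0.0347
gripper_force: 42.8
```

Request:
carry_out:
  travel:
    - [0,0,0]
    - [0,0,0]
    - [0,0,0]
    - [0,0,0]
    - [0,0,0]
    - [0,0,0]
    - [0,0,-0.03]
    - [0,0,-0.06]
    - [0,0,-0.1]
    - [0,0,-0.13]
    - [0,0,-0.13]
    - [0,0,-0.13]
  roll: [0,0,0,0,0,0,0,0,0,0,0,0]
  hand: 0

```text
time_s: 7.4
eef_pos: [0.6369, 0.3088, 0.1548]
tool_rot: [[-0.94, 0.34, 0.004], [0.34, 0.94, 0.002], [-0.003, 0.003, -1.0]]
ft_force: [-0.3, -0.3, -0.4]
width: 0.0856
gripper_force: 0.0
```

```bash
python3 go.py .5487 -.0475 .10 30; python3 - <<'E'
from h import *
for n in ['top','side']:
    c=snap(n); W,m=blob(c,(.636,.308),.04,(.042,.056),lambda k:k[...,0]-k[...,2]>35); v,u=np.nonzero(m); print(n,m.sum(),W[m].mean(0).round(4),plane(c,np.c_[u,v],.048).mean(0).round(4))
E
```

```text
travel [ -38.1 -365.2   53.9] mm roll 40.1 at [0.6369 0.3088 0.1548] yaw 70.1 w 0.0856 F [-0.3 -0.3 -0.4] gf 0.0 t 7.4
top 0 [nan nan nan] [nan nan nan]
side 61 [0.6315 0.304  0.0475] [0.6312 0.3034 0.048 ]<stdin>:3: RuntimeWarning: Mean of empty slice.
  ret = um.true_divide(
```

Tall spacer is seated (top face at z ≈ 0.048). Next, the short spacer.

Request:
carry_out:
  travel:
    - [-0.038,-0.365,0.055]
    - [-0.038,-0.365,0.055]
    - [-0.038,-0.365,0.055]
    - [-0.038,-0.365,0.055]
    - [-0.038,-0.365,0.055]
    - [-0.038,-0.365,0.055]
    - [-0.038,-0.365,0.055]
    - [-0.038,-0.365,0.055]
    - [-0.038,-0.365,0.055]
    - [-0.038,-0.365,0.055]
    - [-0.038,-0.365,0.055]
    - [-0.038,-0.365,0.055]
    - [-0.038,-0.365,0.055]
    - [-0.038,-0.365,0.055]
    - [-0.038,-0.365,0.055]
    - [-0.038,-0.365,0.055]
    - [-0.038,-0.365,0.055]
  roll: [40,40,40,40,40,40,40,40,40,40,40,40,40,40,40,40,40]

```text
time_s: 8.92
eef_pos: [0.5475, -0.0473, 0.0973]
tool_rot: [[-0.503, 0.864, 0.0], [0.864, 0.503, -0.0], [-0.0, 0.0, -1.0]]
ft_force: [0.3, 0.7, -0.2]
width: 0.0857
gripper_force: 0.0
```

```bash
python3 go.py .5487 -.0475 .002 30; python3 - <<'E'
from h import *
c=snap('top'); W,m=blob(c,(.637,.308),.04,(.036,.056),lambda k:k[...,0]-k[...,2]>35); v,u=np.nonzero(m); print(m.sum(),W[m].mean(0).round(4),plane(c,np.c_[u,v],.048).mean(0).round(4))
E
```

```text
travel [-0.8  1.  95.3] mm roll 0.2 at [ 0.5475 -0.0473  0.0973] yaw 30.2 w 0.0857 F [ 0.3  0.7 -0.2] gf 0.0 t 8.9167
104 [0.6334 0.3076 0.0465] [0.6332 0.3074 0.048 ]
```

Request:
carry_out:
  travel:
    - [0,0.001,0.035]
    - [0,0.001,0.07]
    - [0,0.001,0.095]
    - [0,0.001,0.095]
    - [0,0.001,0.095]
    - [0,0.001,0.095]
  roll: [0,0,0,0,0,0]

```text
time_s: 9.47
eef_pos: [0.5489, -0.0474, 0.0034]
tool_rot: [[-0.502, 0.865, 0.001], [0.865, 0.502, -0.0], [-0.001, 0.001, -1.0]]
ft_force: [0.7, 1.4, -0.2]
width: 0.0854
gripper_force: 0.0
```

Request:
carry_out:
  travel:
    - [0,0,0]
    - [0,0,0]
    - [0,0,0]
    - [0,0,0]
    - [0,0,0]
    - [0,0,0]
    - [0,0,0]
    - [0,0,0]
    - [0,0,0]
    - [0,0,0]
  roll: [0,0,0,0,0,0,0,0,0,0]
  hand: 1
  grip_force: 40

```text
time_s: 10.3
eef_pos: [0.5488, -0.0475, 0.0033]
tool_rot: [[-0.502, 0.865, 0.001], [0.865, 0.502, -0.0], [-0.001, 0.001, -1.0]]
ft_force: [-3.1, 0.3, 17.1]
width: 0.0334
gripper_force: 38.2
```

Request:
carry_out:
  travel:
    - [0,0,-0.03]
    - [0,0,-0.07]
    - [0,0,-0.11]
    - [0,0,-0.13]
    - [0,0,-0.13]
    - [0,0,-0.13]
  roll: [0,0,0,0,0,0]

```text
time_s: 10.8
eef_pos: [0.5491, -0.0475, 0.1339]
tool_rot: [[-0.502, 0.865, 0.003], [0.865, 0.502, -0.0], [-0.002, 0.002, -1.0]]
ft_force: [-0.0, -0.4, -1.2]
width: 0.0335
gripper_force: 40.3
```

```bash
python3 go.py .562 .336 .13 70
```

```text
travel [325.2 203.6   3.8] mm roll -39.9 at [ 0.5491 -0.0475  0.1339] yaw 30.1 w 0.0335 F [-0.  -0.4 -1.2] gf 40.3 t 10.8
```

Request:
carry_out:
  travel:
    - [0.03,0.018,0]
    - [0.06,0.037,0]
    - [0.09,0.056,0]
    - [0.12,0.075,0]
    - [0.15,0.094,0]
    - [0.18,0.113,0]
    - [0.21,0.131,0]
    - [0.24,0.15,0]
    - [0.27,0.169,0]
    - [0.3,0.188,0]
    - [0.325,0.204,0]
    - [0.325,0.204,0]
    - [0.325,0.204,0]
    - [0.325,0.204,0]
    - [0.325,0.204,0]
    - [0.325,0.204,0]
    - [0.325,0.204,0]
  roll: [-4,-8,-12,-16,-20,-24,-28,-32,-36,-40,-40,-40,-40,-40,-40,-40,-40]

```text
time_s: 12.22
eef_pos: [0.5617, 0.3351, 0.1322]
tool_rot: [[-0.94, 0.341, -0.0], [0.341, 0.94, -0.0], [0.0, -0.0, -1.0]]
ft_force: [-0.2, 0.4, -0.4]
width: 0.0335
gripper_force: 40.3
```

```bash
python3 go.py .562 .336 .083 70;python3 sp.py .562 .336 .128 .012; python3 -c "
from h import *
c=snap('side'); b=pix(c,(.562,.336,.08)).round().astype(int); k=c['color'][b[1]-50:b[1]+50,b[0]-60:b[0]+60,::-1]; cv2.imwrite('pics/c.png',cv2.resize(k,None,fx=5,fy=5))"
```

```text
travel [ 0.   1.  49.2] mm roll 0.0 at [0.5617 0.3351 0.1322] yaw 70.0 w 0.0335 F [-0.2  0.4 -0.4] gf 40.3 t 12.2167
centre px [254.7 125.1]
121 251 251; 122 250 260; 123 249 261; 124 249 261; 125 249 261; 126 249 261; 127 250 262; 128 251 262; 129 251 262; 130 252 262; 131 252 261; 132 253 259; 
expected u 248.0 261.4 v 119.7 130.6
```

View pics/c.png

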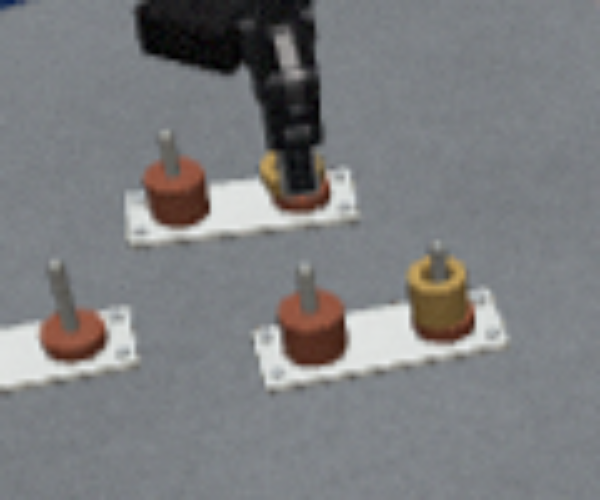

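The tall spacer sits on the low stud (437,290), and the short one is held level above the high stud. Lowering it now.

Request:
carry_out:
  travel:
    - [0,0.0,0.02]
    - [0,0.0,0.04]
    - [0,0.0,0.055]
    - [0,0.0,0.07]
    - [0,0.0,0.08]
    - [0,0.0,0.09]
    - [0,0.0,0.09]
    - [0,0.0,0.09]
    - [0,0.0,0.09]
  roll: [0,0,0,0,0,0,0,0,0]

```text
time_s: 13.07
eef_pos: [0.5621, 0.3363, 0.043]
tool_rot: [[-0.94, 0.34, 0.001], [0.34, 0.94, 0.0], [-0.001, 0.001, -1.0]]
ft_force: [-0.9, -0.9, -0.5]
width: 0.0331
gripper_force: 40.3
```

Request:
carry_out:
  travel:
    - [0,0,0.0035]
    - [0,0,0.0035]
    - [0,0,0.0035]
    - [0,0,0.0035]
  roll: [0,0,0,0]

```text
time_s: 13.4
eef_pos: [0.5623, 0.3365, 0.0395]
tool_rot: [[-0.94, 0.34, 0.002], [0.34, 0.94, 0.001], [-0.001, 0.001, -1.0]]
ft_force: [1.5, -0.2, 4.6]
width: 0.0335
gripper_force: 40.8
```

Request:
carry_out:
  travel:
    - [0,0,0]
    - [0,0,0]
    - [0,0,0]
    - [0,0,0]
    - [0,0,0]
    - [0,0,0]
    - [0,0,-0.03]
    - [0,0,-0.06]
    - [0,0,-0.1]
    - [0,0,-0.13]
    - [0,0,-0.13]
    - [0,0,-0.13]
  roll: [0,0,0,0,0,0,0,0,0,0,0,0]
  hand: 0

```text
time_s: 14.4
eef_pos: [0.5626, 0.3367, 0.171]
tool_rot: [[-0.94, 0.34, 0.003], [0.34, 0.94, 0.002], [-0.003, 0.003, -1.0]]
ft_force: [0.5, 0.6, -0.6]
width: 0.0853
gripper_force: 0.0
```

```bash
python3 go.py .388 -.3175 .12 10.5
```

```text
travel [ -58.1 -674.7   49.2] mm roll 59.6 at [0.5626 0.3367 0.171 ] yaw 70.1 w 0.0853 F [ 0.5  0.6 -0.6] gf 0.0 t 14.4
```

Request:
carry_out:
  travel:
    - [-0.058,-0.675,0.05]
    - [-0.058,-0.675,0.05]
    - [-0.058,-0.675,0.05]
    - [-0.058,-0.675,0.05]
    - [-0.058,-0.675,0.05]
    - [-0.058,-0.675,0.05]
    - [-0.058,-0.675,0.05]
    - [-0.058,-0.675,0.05]
    - [-0.058,-0.675,0.05]
    - [-0.058,-0.675,0.05]
    - [-0.058,-0.675,0.05]
    - [-0.058,-0.675,0.05]
    - [-0.058,-0.675,0.05]
    - [-0.058,-0.675,0.05]
    - [-0.058,-0.675,0.05]
    - [-0.058,-0.675,0.05]
    - [-0.058,-0.675,0.05]
    - [-0.058,-0.675,0.05]
    - [-0.058,-0.675,0.05]
    - [-0.058,-0.675,0.05]
  roll: [60,60,60,60,60,60,60,60,60,60,60,60,60,60,60,60,60,60,60,60]

```text
time_s: 16.07
eef_pos: [0.3861, -0.3172, 0.1181]
tool_rot: [[-0.176, 0.984, -0.001], [0.984, 0.176, 0.001], [0.002, -0.001, -1.0]]
ft_force: [0.1, 0.2, -0.8]
width: 0.0854
gripper_force: 0.0
```

```bash
python3 - <<'E'
from h import *
c=snap('top'); k=c['color']; b=pix(c,(.6,.322,.04)).round().astype(int)
cv2.imwrite('pics/d.png',cv2.resize(k[b[1]-40:b[1]+40,b[0]-45:b[0]+45,::-1],None,fx=6,fy=6,interpolation=2))
for n in ['top','side']:
    if n=='side': c=snap(n)
    for xy in [(.562,.336),(.637,.309)]:
        W,m=blob(c,xy,.03,(.04,.054),lambda k:k[...,0]-k[...,2]>35); v,u=np.nonzero(m); P=plane(c,np.c_[u,v],.048)[:,:2]
        print(n,m.sum(),W[m].mean(0).round(4),P.mean(0).round(4),cv2.minEnclosingCircle(P.astype(np.float32)*1000))
E
python3 go.py .388 -.3175 .002 10.5
```

```text
top 102 [0.5614 0.3362 0.0467] [0.5613 0.336 ] ((561.9849243164062, 335.8183288574219), 17.66562843322754)
top 96 [0.6339 0.3079 0.0471] [0.6338 0.3078] ((633.5809936523438, 309.1170349121094), 17.711780548095703)
side 0 [nan nan nan] [nan nan] ((0.0, 0.0), 0.0)
side 0 [nan nan nan] [nan nan] ((0.0, 0.0), 0.0)
travel [ -0.8   1.3 116.5] mm roll -0.3 at [ 0.3867 -0.317   0.1185] yaw 10.2 w 0.0854 F [0.4 0.2 0.3] gf 0.0 t 16.1667<stdin>:8: RuntimeWarning: Mean of empty slice.
  ret = um.true_divide(
```

View pics/d.png

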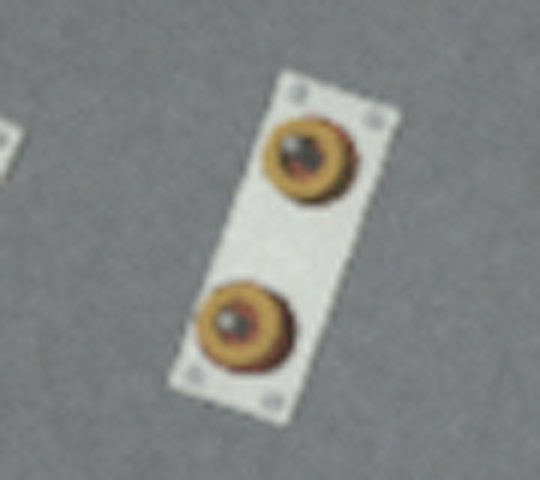

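Both rings are on their studs (top crop ≈310,160 and 245,327). Now I'll grasp the link.

Request:
carry_out:
  travel:
    - [-0.0005,0.001,0.035]
    - [-0.0005,0.001,0.07]
    - [-0.0005,0.001,0.1]
    - [-0.0005,0.001,0.116]
    - [-0.0005,0.001,0.116]
    - [-0.0005,0.001,0.116]
    - [-0.0005,0.001,0.116]
  roll: [0,0,0,0,0,0,0]

```text
time_s: 16.75
eef_pos: [0.3883, -0.3185, 0.0038]
tool_rot: [[-0.177, 0.984, 0.001], [0.984, 0.177, -0.001], [-0.001, 0.001, -1.0]]
ft_force: [0.2, -0.7, -0.2]
width: 0.0856
gripper_force: 0.0
```

Request:
carry_out:
  travel:
    - [0,0,0]
    - [0,0,0]
    - [0,0,0]
    - [0,0,0]
    - [0,0,0]
    - [0,0,0]
    - [0,0,0]
    - [0,0,0]
    - [0,0,0]
    - [0,0,0]
  roll: [0,0,0,0,0,0,0,0,0,0]
  hand: 1
  grip_force: 60

```text
time_s: 17.58
eef_pos: [0.388, -0.319, 0.0037]
tool_rot: [[-0.176, 0.984, 0.001], [0.984, 0.176, -0.001], [-0.001, 0.001, -1.0]]
ft_force: [-1.5, 2.6, 19.1]
width: 0.0331
gripper_force: 57.8
```

Request:
carry_out:
  travel:
    - [0,0,-0.03]
    - [0,0,-0.07]
    - [0,0,-0.11]
    - [0,0,-0.13]
    - [0,0,-0.13]
    - [0,0,-0.13]
  roll: [0,0,0,0,0,0]

```text
time_s: 18.08
eef_pos: [0.3881, -0.3192, 0.1338]
tool_rot: [[-0.176, 0.984, 0.002], [0.984, 0.176, -0.002], [-0.002, 0.002, -1.0]]
ft_force: [-0.5, -0.2, -3.9]
width: 0.0328
gripper_force: 60.8
```

```bash
python3 go.py .5995 .3225 .133 70; python3 - <<'E'
from h import *
for n in ['top','side']:
    c=snap(n); W=world(c); k=c['color'].astype(int)
    m=(k[...,0]-k[...,2]>30)&(np.hypot(W[...,0]-.388,W[...,1]+.3175)<.1)&(W[...,2]>.06)&(W[...,2]<.2); 
    P=W[m]; A=np.c_[P[:,:2]-P[:,:2].mean(0),np.ones(len(P))]; print(n,m.sum(),P.mean(0).round(4),np.linalg.lstsq(A,P[:,2],rcond=None)[0].round(4),rect(P[:,:2]))
E
```

```text
travel [5.946e+02 3.208e+02 1.000e-01] mm roll -59.9 at [ 0.3881 -0.3192  0.1338] yaw 10.1 w 0.0328 F [-0.5 -0.2 -3.9] gf 60.8 t 18.0833
top 367 [ 0.3855 -0.293   0.137 ] [0.0698 0.0031 0.137 ] [ 385.5 -292.1   71.6   36.4  -78.9]
side 954 [ 0.3889 -0.3292  0.1369] [0.0191 0.0032 0.1369] [ 388.  -317.   120.    37.1  -79.9]
```

Request:
carry_out:
  travel:
    - [0.03,0.016,0]
    - [0.06,0.032,0]
    - [0.09,0.0485,0]
    - [0.12,0.065,0]
    - [0.15,0.081,0]
    - [0.18,0.097,0]
    - [0.21,0.113,0]
    - [0.24,0.129,0]
    - [0.27,0.146,0]
    - [0.3,0.162,0]
    - [0.33,0.178,0]
    - [0.36,0.194,0]
    - [0.39,0.21,0]
    - [0.42,0.226,0]
    - [0.45,0.243,0]
    - [0.48,0.259,0]
    - [0.51,0.275,0]
    - [0.54,0.291,0]
    - [0.57,0.307,0]
    - [0.5945,0.321,0]
  roll: [-3,-6,-9,-12,-15,-18,-21,-24,-27,-30,-33,-36,-39,-42,-45,-48,-51,-54,-57,-60]

```text
time_s: 19.85
eef_pos: [0.5985, 0.3249, 0.1301]
tool_rot: [[-0.941, 0.337, -0.003], [0.337, 0.941, -0.001], [0.002, -0.002, -1.0]]
ft_force: [-0.1, -0.4, -2.8]
width: 0.0332
gripper_force: 60.8
```

Request:
carry_out:
  travel:
    - [0,0,0]
    - [0,0,0]
    - [0,0,0]
    - [0,0,0]
  roll: [0,0,0,0]

```text
time_s: 20.18
eef_pos: [0.5983, 0.3218, 0.1314]
tool_rot: [[-0.94, 0.341, -0.002], [0.341, 0.94, -0.001], [0.002, -0.002, -1.0]]
ft_force: [0.3, -0.6, -2.0]
width: 0.0329
gripper_force: 60.9
```

```bash
python3 go.py .600 .3223 .09 70.2; python3 - <<'E'
from h import *
for n in ['top','side']:
    c=snap(n); W=world(c); k=c['color'].astype(int)
    m=(k[...,0]-k[...,2]>30)&(np.hypot(W[...,0]-.6,W[...,1]-.3223)<.1)&(W[...,2]>.11)&(W[...,2]<.16)
    print(n,m.sum(),W[m].mean(0).round(4),rect(W[m][:,:2]))
    b=pix(c,(.6,.3223,.09)).round().astype(int); print(b)
    cv2.imwrite(f'pics/e{n}.png',cv2.resize(c['color'][b[1]-45:b[1]+45,b[0]-50:b[0]+50,::-1],None,fx=6,fy=6,interpolation=2))
E
```

```text
travel [-1.5  1.1 41.4] mm roll -0.1 at [0.5983 0.3218 0.1314] yaw 70.1 w 0.0329 F [ 0.3 -0.6 -2. ] gf 60.9 t 20.1833
top 87 [0.6018 0.3218 0.1342] [599.  321.8 119.9  20.  -30.3]
[210 184]
side 310 [0.5956 0.3188 0.1353] [597.7 319.6 120.4  42.5 -19.1]
[270 136]
```

View pics/eside.png

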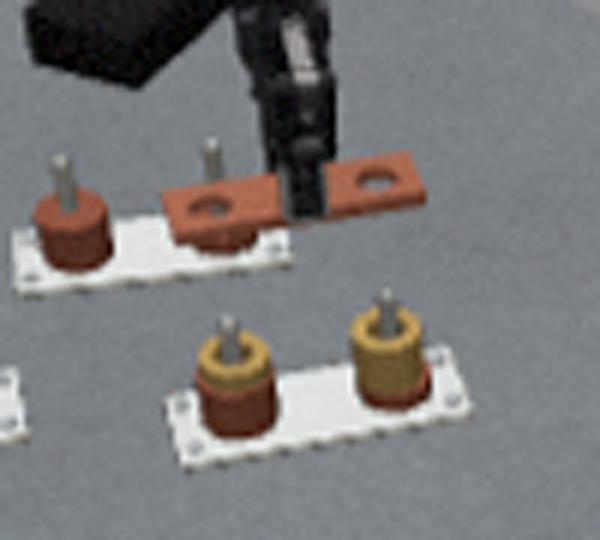

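The link is held level above both spacers, whose crop positions are (235,355) and (388,330). Moving down to just over the stud tips.

Request:
carry_out:
  travel:
    - [-0.001,0.001,0.02]
    - [-0.001,0.001,0.043]
    - [-0.001,0.001,0.043]
    - [-0.001,0.001,0.043]
    - [-0.001,0.001,0.043]
    - [-0.001,0.001,0.043]
  roll: [0,0,0,0,0,0]

```text
time_s: 20.78
eef_pos: [0.6013, 0.3237, 0.0913]
tool_rot: [[-0.94, 0.34, 0.002], [0.34, 0.94, 0.001], [-0.001, 0.001, -1.0]]
ft_force: [0.9, -0.1, -2.5]
width: 0.0332
gripper_force: 60.9
```

```bash
python3 go.py .600 .3223 .053 70.2; python3 - <<'E'
from h import *
for n in ['side']:
    c=snap(n); W=world(c); k=c['color'].astype(int)
    m=(k[...,0]-k[...,2]>30)&(np.hypot(W[...,0]-.6,W[...,1]-.3223)<.1)&(W[...,2]>.075)&(W[...,2]<.12)
    print(n,m.sum(),W[m].mean(0).round(4),rect(W[m][:,:2]))
    b=pix(c,(.6,.3223,.08)).round().astype(int); print(b)
    cv2.imwrite(f'pics/f{n}.png',cv2.resize(c['color'][b[1]-30:b[1]+30,b[0]-35:b[0]+35,::-1],None,fx=10,fy=10,interpolation=2))
E
```

```text
travel [ 0.8 -1.8 38.3] mm roll -0.1 at [0.6013 0.3237 0.0913] yaw 70.1 w 0.0332 F [ 0.9 -0.1 -2.5] gf 60.9 t 20.7833
side 296 [0.5979 0.3208 0.0948] [599.7 320.5 120.3  44.9 -21.6]
[271 138]
```

View pics/fside.png

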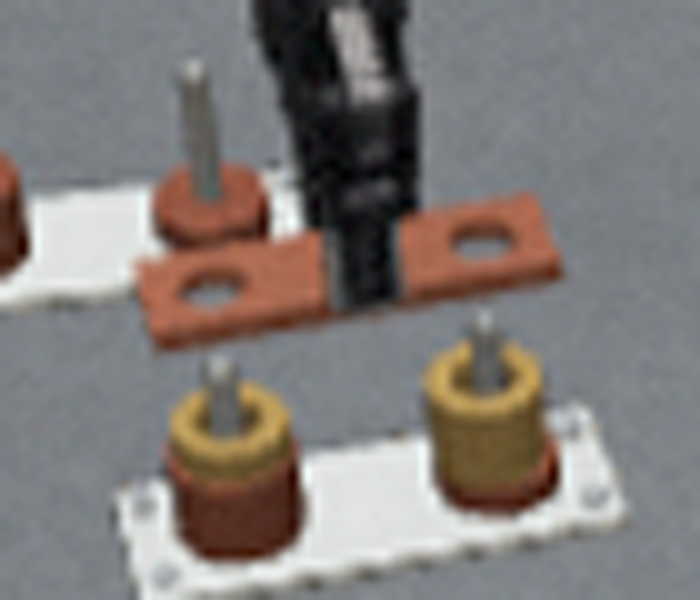

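Holes line up laterally with the stud tips: (213,288) over (220,362), and (482,238) over (486,320). Lowering.

Request:
carry_out:
  travel:
    - [0.0003,-0.001,0.008]
    - [0.0003,-0.001,0.016]
    - [0.0003,-0.001,0.022]
    - [0.0003,-0.001,0.028]
    - [0.0003,-0.001,0.034]
    - [0.0003,-0.001,0.036]
    - [0.0003,-0.001,0.036]
    - [0.0003,-0.001,0.036]
  roll: [0,0,0,0,0,0,0,0]

```text
time_s: 21.5
eef_pos: [0.5998, 0.3227, 0.0536]
tool_rot: [[-0.94, 0.34, -0.0], [0.34, 0.94, -0.0], [0.0, -0.0, -1.0]]
ft_force: [1.0, -0.2, -2.7]
width: 0.0334
gripper_force: 60.9
```

Force is unchanged, so the link is about 2 mm above its seat. Lowering the last bit and releasing.

Request:
carry_out:
  travel:
    - [0,0,0.002]
    - [0,0,0.002]
    - [0,0,0.002]
    - [0,0,0.002]
  roll: [0,0,0,0]

```text
time_s: 21.83
eef_pos: [0.6, 0.3228, 0.052]
tool_rot: [[-0.94, 0.34, 0.0], [0.34, 0.94, 0.0], [-0.0, 0.0, -1.0]]
ft_force: [1.1, -0.0, -1.6]
width: 0.033
gripper_force: 61.1
```

Request:
carry_out:
  travel:
    - [0,0,0]
    - [0,0,0]
    - [0,0,0]
    - [0,0,0]
    - [0,0,0]
    - [0,0,0]
    - [0,0,-0.03]
    - [0,0,-0.06]
    - [0,0,-0.1]
    - [0,0,-0.13]
    - [0,0,-0.13]
    - [0,0,-0.13]
  roll: [0,0,0,0,0,0,0,0,0,0,0,0]
  hand: 0

```text
time_s: 22.83
eef_pos: [0.6009, 0.3232, 0.1841]
tool_rot: [[-0.94, 0.34, 0.004], [0.34, 0.94, 0.002], [-0.003, 0.003, -1.0]]
ft_force: [-0.5, 0.3, -0.8]
width: 0.0854
gripper_force: 0.0
```

```bash
python3 go.py .583 -.2915 .14 -17.8
```

```text
travel [-192.1 -584.3   43. ] mm roll 87.9 at [0.6009 0.3232 0.1841] yaw 70.1 w 0.0854 F [-0.5  0.3 -0.8] gf 0.0 t 22.8333
```

Request:
carry_out:
  travel:
    - [-0.192,-0.584,0.044]
    - [-0.192,-0.584,0.044]
    - [-0.192,-0.584,0.044]
    - [-0.192,-0.584,0.044]
    - [-0.192,-0.584,0.044]
    - [-0.192,-0.584,0.044]
    - [-0.192,-0.584,0.044]
    - [-0.192,-0.584,0.044]
    - [-0.192,-0.584,0.044]
    - [-0.192,-0.584,0.044]
    - [-0.192,-0.584,0.044]
    - [-0.192,-0.584,0.044]
    - [-0.192,-0.584,0.044]
    - [-0.192,-0.584,0.044]
    - [-0.192,-0.584,0.044]
    - [-0.192,-0.584,0.044]
    - [-0.192,-0.584,0.044]
    - [-0.192,-0.584,0.044]
    - [-0.192,-0.584,0.044]
    - [-0.192,-0.584,0.044]
  roll: [88,88,88,88,88,88,88,88,88,88,88,88,88,88,88,88,88,88,88,88]

```text
time_s: 24.5
eef_pos: [0.5819, -0.2904, 0.1376]
tool_rot: [[0.306, 0.952, -0.001], [0.952, -0.306, 0.0], [0.0, -0.001, -1.0]]
ft_force: [0.3, 0.6, -0.5]
width: 0.0856
gripper_force: 0.0
```

```bash
python3 - <<'E'
from h import *
for n in ['top','side']:
    c=snap(n); W,m=blob(c,(.6,.3223),.075,(.05,.064),lambda k:k[...,0]-k[...,2]>30); v,u=np.nonzero(m); Q=plane(c,np.c_[u,v],.056)[:,:2]
    P=W[m]; A=np.c_[P[:,:2]-P[:,:2].mean(0),np.ones(len(P))]; print(n,m.sum(),P.mean(0).round(4),'slope',np.linalg.lstsq(A,P[:,2],rcond=None)[0].round(4),rect(P[:,:2]),rect(Q))
    b=pix(c,(.6,.3223,.05)).round().astype(int)
    cv2.imwrite(f'pics/g{n}.png',cv2.resize(c['color'][b[1]-30:b[1]+30,b[0]-35:b[0]+35,::-1],None,fx=9,fy=9,interpolation=2))
E
python3 go.py .583 -.2915 .008 -17.8
```

```text
top 572 [0.5995 0.3235 0.0552] slope [-0.004  -0.0183  0.0552] [599.8 323.9 119.1  37.9 -19.1] [599.4 323.  118.9  37.1 -19.5]
side 328 [0.5976 0.3194 0.0561] slope [0.0171 0.0451 0.0561] [599.9 321.9 120.   42.4 -19.9] [598.5 319.  120.1  45.9 -19.7]
travel [ -0.5   1.1 129.9] mm roll -0.0 at [ 0.5821 -0.2907  0.1379] yaw -17.8 w 0.0853 F [0.4 0.  0.7] gf 0.0 t 24.6
```

View pics/gside.png

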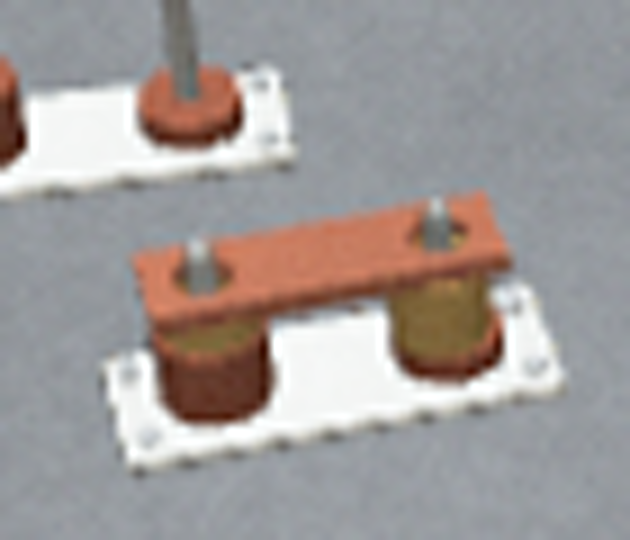

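The link sits flat, with both studs through it at crop (201,262) and (437,222). Now the cover.

Request:
carry_out:
  travel:
    - [0,0.0015,0.035]
    - [0,0.0015,0.07]
    - [0,0.0015,0.105]
    - [0,0.0015,0.128]
    - [0,0.0015,0.128]
    - [0,0.0015,0.128]
    - [0,0.0015,0.128]
  roll: [0,0,0,0,0,0,0]

```text
time_s: 25.18
eef_pos: [0.5843, -0.2924, 0.0113]
tool_rot: [[0.307, 0.952, 0.001], [0.952, -0.307, -0.001], [-0.0, 0.002, -1.0]]
ft_force: [0.2, 1.0, 0.5]
width: 0.0855
gripper_force: 0.0
```

Request:
carry_out:
  travel:
    - [0,0,0]
    - [0,0,0]
    - [0,0,0]
    - [0,0,0]
    - [0,0,0]
    - [0,0,0]
    - [0,0,0]
    - [0,0,0]
    - [0,0,0]
  roll: [0,0,0,0,0,0,0,0,0]
  hand: 1
  grip_force: 30

```text
time_s: 25.93
eef_pos: [0.5841, -0.2926, 0.0114]
tool_rot: [[0.307, 0.952, 0.002], [0.952, -0.307, -0.001], [-0.0, 0.002, -1.0]]
ft_force: [-0.4, 1.1, 10.7]
width: 0.0514
gripper_force: 29.8
```

Request:
carry_out:
  travel:
    - [0,0,-0.03]
    - [0,0,-0.07]
    - [0,0,-0.11]
    - [0,0,-0.13]
    - [0,0,-0.13]
    - [0,0,-0.13]
    - [0,0,-0.13]
  roll: [0,0,0,0,0,0,0]

```text
time_s: 26.52
eef_pos: [0.5828, -0.292, 0.1395]
tool_rot: [[0.307, 0.952, -0.0], [0.952, -0.307, 0.0], [0.0, -0.0, -1.0]]
ft_force: [-1.1, -1.0, -1.6]
width: 0.0511
gripper_force: 34.0
```

```bash
python3 go.py .5997 .3227 .139 70.2; python3 - <<'E'
from h import *
for n in ['top','side']:
    c=snap(n); W,m=blob(c,(.584,-.292),.085,(.148,.175)); print(n,m.sum(),W[m].mean(0).round(4),rect(W[m][:,:2]))
E
```

```text
travel [ 590.2 -172.7    0.6] mm roll -88.1 at [ 0.5828 -0.292   0.1395] yaw -17.9 w 0.0511 F [-1.1 -1.  -1.6] gf 34.0 t 26.5167
top 643 [ 0.5939 -0.2577  0.1576] [ 593.3 -258.3   76.3   68.4  -16.7]
side 1364 [ 0.5736 -0.3186  0.1586] [ 583.4 -292.8  137.5   79.5   70.4]
```

Request:
carry_out:
  travel:
    - [0.03,-0.009,0]
    - [0.06,-0.0175,0]
    - [0.09,-0.026,0]
    - [0.12,-0.035,0]
    - [0.15,-0.044,0]
    - [0.18,-0.053,0]
    - [0.21,-0.061,0]
    - [0.24,-0.07,0]
    - [0.27,-0.079,0]
    - [0.3,-0.088,0]
    - [0.33,-0.097,0]
    - [0.36,-0.105,0]
    - [0.39,-0.114,0]
    - [0.42,-0.123,0]
    - [0.45,-0.132,0]
    - [0.48,-0.14,0]
    - [0.51,-0.149,0]
    - [0.54,-0.158,0]
    - [0.57,-0.167,0]
    - [0.59,-0.1725,0]
  roll: [-4.4,-8.8,-13.2,-17.6,-22,-26.4,-30.8,-35.2,-39.6,-44,-48.4,-52.8,-57.2,-61.6,-66,-70.4,-74.8,-79.2,-83.6,-88]

```text
time_s: 28.28
eef_pos: [0.5993, 0.3248, 0.1383]
tool_rot: [[-0.942, 0.336, -0.002], [0.336, 0.942, -0.0], [0.001, -0.001, -1.0]]
ft_force: [-1.2, -0.7, -1.1]
width: 0.0512
gripper_force: 34.0
```

Request:
carry_out:
  travel:
    - [0,0,0]
    - [0,0,0]
    - [0,0,0.02]
    - [0,0,0.035]
    - [0,0,0.035]
    - [0,0,0.035]
    - [0,0,0.035]
  roll: [0,0,0,0,0,0,0]

```text
time_s: 28.87
eef_pos: [0.6005, 0.3215, 0.1052]
tool_rot: [[-0.94, 0.341, -0.0], [0.341, 0.94, -0.0], [0.0, -0.0, -1.0]]
ft_force: [-0.2, 1.0, -1.1]
width: 0.0509
gripper_force: 33.9
```

```bash
python3 go.py .5997 .3227 .0585 70.2; python3 - <<'E'
from h import *
for n in ['side']:
    c=snap(n); b=pix(c,(.6,.3223,.08)).round().astype(int)
    cv2.imwrite(f'pics/i{n}.png',cv2.resize(c['color'][b[1]-30:b[1]+30,b[0]-35:b[0]+35,::-1],None,fx=9,fy=9,interpolation=2))
E
```

```text
travel [ 1.2  0.8 46.7] mm roll -0.2 at [0.6005 0.3215 0.1052] yaw 70.0 w 0.0509 F [-0.2  1.  -1.1] gf 33.9 t 28.8667
```

View pics/iside.png

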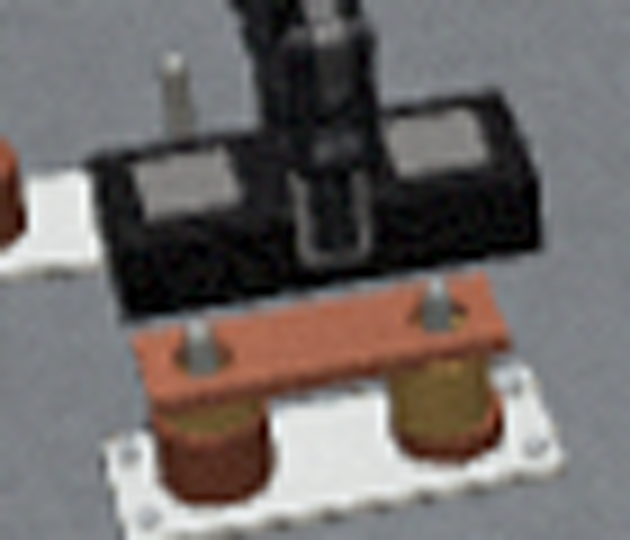

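The cover is centred over the link to about 1 mm (rim corners at 122,320 and 541,248; link at 155,405 and 512,350). Lowering.

Request:
carry_out:
  travel:
    - [0,0.0005,0.012]
    - [0,0.0005,0.02]
    - [0,0.0005,0.026]
    - [0,0.0005,0.032]
    - [0,0.0005,0.038]
    - [0,0.0005,0.043]
    - [0,0.0005,0.043]
    - [0,0.0005,0.043]
  roll: [0,0,0,0,0,0,0,0]

```text
time_s: 29.58
eef_pos: [0.6003, 0.3226, 0.0615]
tool_rot: [[-0.94, 0.34, -0.001], [0.34, 0.94, -0.0], [0.0, -0.0, -1.0]]
ft_force: [-1.3, 0.4, -0.7]
width: 0.0514
gripper_force: 34.0
```

```bash
python3 go.py .5997 .3227 .0575 70.2
```

```text
travel [ 0.6 -0.1  4. ] mm roll -0.1 at [0.6003 0.3226 0.0615] yaw 70.1 w 0.0514 F [-1.3  0.4 -0.7] gf 34.0 t 29.5833
```

Request:
carry_out:
  travel:
    - [0,0,0.002]
    - [0,0,0.004]
    - [0,0,0.004]
    - [0,0,0.004]
    - [0,0,0.004]
  roll: [0,0,0,0,0]

```text
time_s: 30.0
eef_pos: [0.6005, 0.3227, 0.0579]
tool_rot: [[-0.94, 0.34, 0.0], [0.34, 0.94, 0.0], [-0.0, 0.0, -1.0]]
ft_force: [0.6, 0.3, -1.6]
width: 0.0509
gripper_force: 34.0
```

Request:
carry_out:
  travel:
    - [0,0,0]
    - [0,0,0]
    - [0,0,0]
    - [0,0,0]
    - [0,0,0]
    - [0,0,0]
    - [0,0,-0.03]
    - [0,0,-0.07]
    - [0,0,-0.11]
    - [0,0,-0.15]
    - [0,0,-0.15]
    - [0,0,-0.15]
  roll: [0,0,0,0,0,0,0,0,0,0,0,0]
  hand: 0

```text
time_s: 31.0
eef_pos: [0.6018, 0.3234, 0.211]
tool_rot: [[-0.94, 0.34, 0.005], [0.34, 0.94, 0.002], [-0.004, 0.004, -1.0]]
ft_force: [0.6, -0.2, -1.4]
width: 0.0853
gripper_force: 0.0
```

Request:
carry_out:
  travel:
    - [0,-0.2,0]
    - [0,-0.2,0]
    - [0,-0.2,0]
    - [0,-0.2,0]
    - [0,-0.2,0]
    - [0,-0.2,0]
    - [0,-0.2,0]
    - [0,-0.2,0]
  roll: [0,0,0,0,0,0,0,0]

```text
time_s: 31.67
eef_pos: [0.5324, 0.1346, 0.2073]
tool_rot: [[-0.94, 0.341, -0.001], [0.341, 0.94, 0.0], [0.001, -0.0, -1.0]]
ft_force: [0.7, 1.0, -0.5]
width: 0.0855
gripper_force: 0.0
```

```bash
python3 - <<'E'
from h import *
for n in ['top','side']:
    c=snap(n); W,m=blob(c,(.6,.3223),.085,(.066,.09)); P=W[m]; A=np.c_[P[:,:2]-P[:,:2].mean(0),np.ones(len(P))]
    print(n,m.sum(),P.mean(0).round(4),'slope',np.linalg.lstsq(A,P[:,2],rcond=None)[0].round(4),rect(P[:,:2]))
    b=pix(c,(.6,.3223,.05)).round().astype(int)
    if n=='side': cv2.imwrite(f'pics/j.png',cv2.resize(c['color'][b[1]-35:b[1]+35,b[0]-40:b[0]+40,::-1],None,fx=8,fy=8,interpolation=2))
E
```

```text
top 822 [0.5909 0.3313 0.0754] slope [0.0044 0.0055 0.0754] [601.5 323.2 135.6  52.7 -19.5]
side 465 [0.584  0.3223 0.0758] slope [0.0281 0.0693 0.0758] [600.5 321.5 134.4  57.4 -17.9]
```

View pics/j.png

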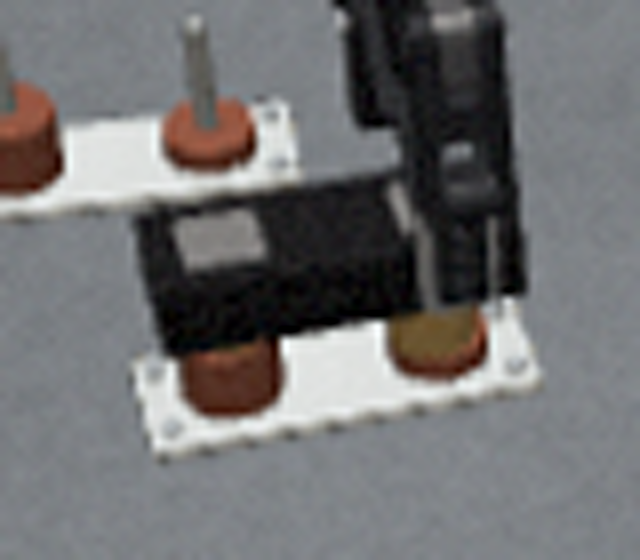

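The cover is level, with its roof at z ≈ 0.0756 (nominal 0.076). The gripper is clear; it only stands in front of the camera in this view. Handing in.

```bash
python3 -c "
from bench import manip
print(manip.sign_off())"
```

```text
the job is handed in; nothing more can be done
None
```

The busbar joint is built and handed in at about 32 s: both spacers are on their studs, the link lies level on them, and the cover sits fully down (roof measured at about 75.5 mm, nominal 76 mm). The gripper is open and clear, and the screwdriver, tape and pliers were not touched.

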